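# Put the cocktail set back in its stand

### The job

Put the steel cocktail set away in its wooden stand: stand the shaker tin upright in the larger well, then plug the strainer top fully home in the tin's mouth, then fit the cap over the strainer's neck; the jigger goes in the smaller well, big cup down, whenever you like. Set each piece down in place, one at a time, rather than dropping it, and leave the bottle and the glass where they stand.

Things in the scene. Friction and masses are not known exactly. Their poses are not given: they have to be found in the camera images.
- tin: Shaker tin: plain steel tumbler, open top, 112 high, outside diameter 50 at the foot widening to 66 at the rim, wall 2.5 (mouth 61 inside), about 150 g. Starts upright on the black rubber mat (5 thick), as do the other three pieces. Origin: centre of its underside, z up. All four pieces are round about z: yaw means nothing.
- strainer: Steel dome, sieve holes on top, 62 high, about 85 g. Plug below, 16 high, diameter 48 at the foot to 56, goes into the tin's mouth; flange above it, diameter 68, rests on the tin's rim; dome narrows to a flat ledge, diameter 48, at height 44; straight neck above, diameter 33, to height 58, then rounded: grip it there. Origin: centre of the plug's foot, z up; home it is 96 above the tin's origin.
- cap: Cap of the shaker: round steel cup, mouth down, closed top. 38 high, outside diameter 44 at the mouth, 41 at height 33, then rounded in; inside diameter 40 at the mouth, 34 deep, about 50 g. Goes over the strainer's neck and rests on its ledge. Origin: centre of its mouth (lower edge), z up; home it is 44 above the strainer's origin.
- jigger: Hourglass-shaped steel double measure, standing big cup down. 82 high; big cup diameter 38 (straight to height 18), waist diameter 16 at height 46 to 50, small cup on top diameter 32 (straight from height 66 to 82), open above. About 100 g. Origin: centre of its underside, z up.
- stand: Fixed wooden block 200 x 96 x 24 high, turned any way, left or right of the mat. Two round wells, 10 deep, each lined with a 2 cork disc (surface 16 above the table, 8 below the block's top). Origin: centre of its underside, x along its length. Larger well (68 across, for the tin) at x = -45, smaller (50 across, for the jigger) at x = +52.
- shaker_seat: The cork disc in the larger well, diameter 67. Origin: centre of its upper surface, z up; this is where the tin's origin belongs.
- jigger_seat: The cork disc in the smaller well, diameter 49. Origin: centre of its upper surface, z up; this is where the jigger's origin belongs.
- bottle: Bystander: amber glass bottle with a black cap, diameter 72, 220 high. Origin: centre of its underside.
- glass: Bystander: clear glass tumbler, diameter 80, 90 high. Origin: centre of its underside.
There are look-alikes about, which are no part of the job. What is shaped like the jigger but red or yellow is not meant.

How it is judged:
By the outcome, as a careful person would: the job done as asked, in the order asked, and still so for the second after the job is handed in, with the robot touching nothing.
It also fails if it takes over 115 s, if anything falls off the work surface, if the arm or the gripper's body presses on something with over 40 N, if the wrist force passes 120 N, or if a joint passes its speed limit or range.

### The arm

A 6-joint arm with a two-finger parallel gripper is mounted at the origin on the work surface. World frame = base frame: x ahead of the robot, y to its left, z up, the work surface at z = 0. Lengths are in mm, angles in rad, forces in N, time in s.
With the tool pointing down it reaches from about 275 to 1000 mm from the base axis. Payload 8.4 kg.
Tool frame: the origin (TCP) lies on the centre line of the jaws, within the pads' length; the fingertips stand 17 mm ahead of it and the grasp point (between the pads) lies 2 mm behind it; z points along the fingers, y is the line along which they close (so a half turn about z gives the same grasp; the last joint's range is limited). The gripper opens to 85 mm and grips with 20 to 120 N. Pads are 22 mm wide; open, the fingers measure 114 mm over their backs; the gripper's body (76 mm by 85 mm) begins 54 mm behind the grasp point. The pads swing forward as they close: fully open they stand 13 mm farther back than shut.
Start: joints at [1.25, 0.353, 1.633, -0, 1.155, -0.002], TCP at [195.891, 593.511, 248.281] pointing down, gripper open.
Joint ranges: [-2.63, 2.63], [-0.92, 2.1], [0.06, 2.66], [-1.3, 4.44], [0, 2.69], [-3.02, 3.02]. Speed limits (rad/s): [2.22, 2.22, 2.79, 3.14, 3.14, 3.14].

### API

Orientations are given as [roll, pitch, yaw] about the fixed x, y, z axes, in that order (R = Rz(yaw) Ry(pitch) Rx(roll)).
In Python, from rig import r, eyes gives the robot as it stands. The module is installed in compiled form; this text tells all that it offers.
- The arm moves only by the shell command python3 -m inch 'ROWS' [FORCE]. ROWS is JSON, a list of rows, each a list of 7 numbers: the shift along the tool's x, y, z in m, then the turn, a rotation vector about the tool's x, y, z in degrees, then the closure, from -1 (fully open) to 1 (shut). In form: [[x, y, z, rx, ry, rz, gripper], ...]. A call has 1 to 8 rows; each row shifts and turns the commanded pose from where the row before left it, along the tool's axes as they then stand; what a row does not reach is not made up. A row lasts 1/10 s, in which the tool goes at most 50 mm and 8.59 degrees, less where a joint would pass 70% of its speed; a pose out of reach is approached as far as the arm can. A call with a gripper value outside its range is refused whole. The fingers move at their own pace and stop on an object; FORCE is the grip in N (left out, the last holds). Time passes only in rows, so rows that do not move let the fingers close. It gives the time, the measured TCP pose, the force, the opening and the grip force at its end, in the units of the state.
- r.sense(): the state, without advancing time (a new reading comes with each control period).
- eyes.grab_frame(name): name is "scene" or "side" or "wrist"; returns a dict with "img" (420x560x3 uint8, blue, green, red), "fx", "fy", "cx", "cy" (pixels), "R" (3x3) and "t" (3): a world point X has camera coordinates R X + t; the wrist camera has in their place "hand_eye" (4x4, takes a point from camera to tool coordinates, whose origin is the TCP and whose axes are the flange's). Camera axes: x right, y down, z forward; pixel columns grow to the right and rows downward; lengths in mm; the calibration is good to about 2 mm. A picture is of the moment at which its call begins: read the wrist's pose just before it. There is no depth.
- r.sign_off(): hands the job in; it is judged then, once.
The state is a dict: "clock": time; "qpos": joint angles; "qvel": joint speeds; "joint_efforts": joint torques, N m; "eef_pos": TCP position; "tcp_rot": TCP orientation; "contact_force": force on the tool from outside, world axes, zero at the start; "wrist_torque": the same for the moment, N m; "opening": opening from 0.0 (shut) to 1.0 (fully open); "grasp_force": force on a finger pad.
Only numpy, scipy, OpenCV 4.12 (cv2) and the standard library are available. Lean on these libraries where they do the work, as an engineer would, in place of code of your own. Each camera call takes 0.05 s, during which the arm holds its last target. There are 200 camera calls.

## Working session

There is one attempt and no reset: what is moved stays moved. The work goes in short steps, Python scripts to look and compute and a shell command to move; the robot and the scene stay as the last step left them, time stands still between calls to the robot, and variables do not carry over. Pictures are saved under pics/ and viewed, at most 14 in all, crops included, and the job is handed in when it is done.

```bash
mkdir -p pics; cat > h.py <<'E'
import numpy as np, cv2, json
from rig import r, eyes
from scipy.spatial.transform import Rotation as Ro
def snap(n,fn):
    f=eyes.grab_frame(n); cv2.imwrite('pics/'+fn+'.png',f['img'])
    return f
def ray(f,u,v,z):
    R=np.array(f['R']);t=np.array(f['t'])
    d=R.T@np.array([(u-f['cx'])/f['fx'],(v-f['cy'])/f['fy'],1]); c=-R.T@t
    return c+d*(z-c[2])/d[2]
def proj(f,X):
    p=np.array(f['R'])@np.array(X)+np.array(f['t']); return f['fx']*p[0]/p[2]+f['cx'],f['fy']*p[1]/p[2]+f['cy']
def wristify(f,s):
    H=np.array(f['hand_eye']); Rt=Ro.from_euler('xyz',s['tcp_rot']).as_matrix(); p=np.array(s['eef_pos'])
    Rc=Rt@H[:3,:3]; c=Rt@H[:3,3]+p
    f['R']=Rc.T; f['t']=-Rc.T@c; return f
E
python3 - <<'E'
from h import *
s=r.sense();print(s)
import pickle
D={}
for n in('scene','side','wrist'):
    s=r.sense();f=snap(n,n+'0')
    if n=='wrist':f=wristify(f,s)
    D[n]=f
    print(n,f['fx'],f['cx'],f['cy'],-np.array(f['R']).T@np.array(f['t']))
pickle.dump(D,open('f0.pkl','wb'))
E
```

```text
{'clock': 0.0, 'qpos': array([ 1.24957929e+00,  3.53645951e-01,  1.63414818e+00, -5.67929070e-05,
        1.15522983e+00, -2.37659548e-03]), 'qvel': array([ 0.00147801, -0.00023979,  0.00115303,  0.00105827, -0.00038702,
       -0.00026881]), 'joint_efforts': array([ 3.64986743e-03, -6.05253983e+01, -3.42068517e+01,  4.02970745e-04,
        9.41886858e-03, -4.10486757e-05]), 'eef_pos': array([195.7697118 , 593.05269229, 247.55704385]), 'tcp_rot': array([-3.14016123e+00,  4.85244831e-05,  2.82277521e+00]), 'contact_force': array([-0.39333018, -0.27663192, -0.55428511]), 'wrist_torque': array([ 0.01748743, -0.05496206,  0.01602505]), 'grasp_force': 0.0, 'opening': 0.9957008263215982}
scene 421.8087416561443 284.4243600613736 221.12043178200088 [1050.48776848 -298.45411164 1096.21881565]
side 500.09054412304914 270.6255387023194 208.15849023131057 [  266.36550134 -1016.6377353    808.44160313]
wrist 328.04804268722836 282.01777023942094 214.96075687872096 [119.47395935 618.92688634 373.47652168]
```

View pics/scene0.png

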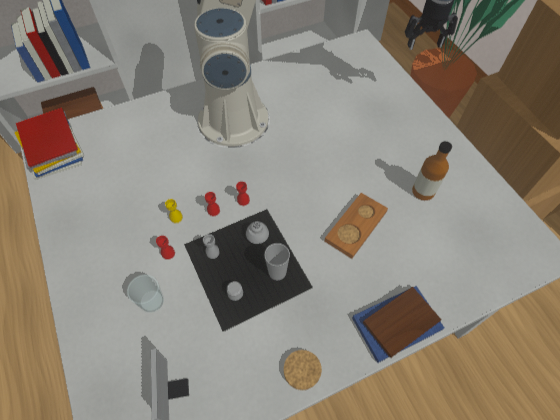

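View pics/side0.png

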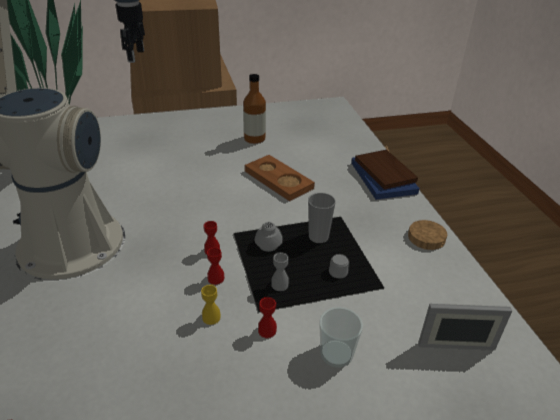

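Both views show the mat with tin, strainer, cap and grey jigger; scene px: tin rim (277,252), strainer (257,231), cap (235,290), jigger (210,245); stand at (356,224) with the large well at (348,235). The red and yellow jiggers and the cork disc (302,369) are decoys. I'll enlarge the crops next.

```bash
python3 - <<'E'
from h import *
a=cv2.imread('pics/scene0.png')[170:320,180:390]
cv2.imwrite('pics/c1.png',cv2.resize(a,None,fx=3.8,fy=3.8,interpolation=cv2.INTER_CUBIC))
a=cv2.imread('pics/side0.png')[145:305,230:390]
cv2.imwrite('pics/c2.png',cv2.resize(a,None,fx=3.75,fy=3.75,interpolation=cv2.INTER_CUBIC))
E
```

```text
(no output)
```

View pics/c1.png

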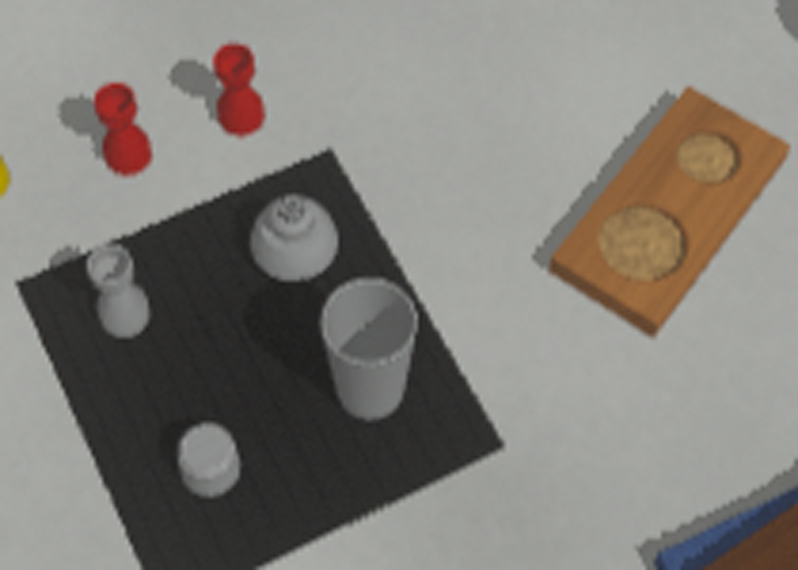

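View pics/c2.png

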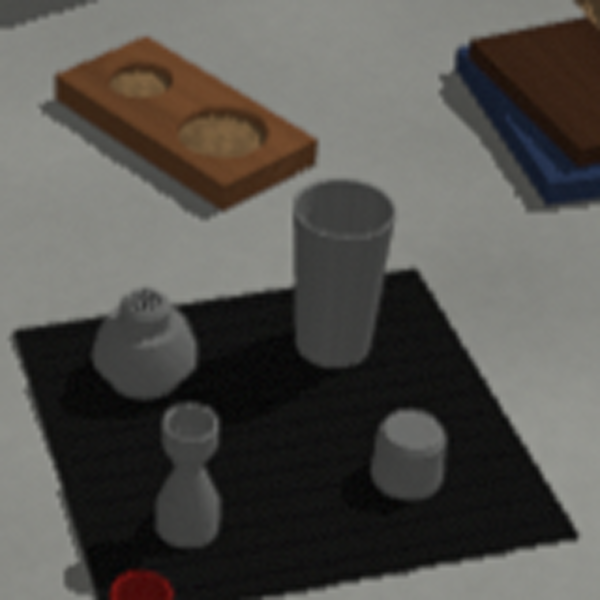

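```bash
cat > fit.py <<'E'
from h import *
import pickle
from scipy.optimize import least_squares
P={'tin':[(25,0),(33,112)],'strainer':[(24,0),(28,16),(34,16.1),(34,19),(24,44),(16.5,44),(16.5,58),(12,62)],
'cap':[(22,0),(20.5,33),(17,38)],'jigger':[(19,0),(19,18),(8,46),(8,50),(16,66),(16,82)],
'wellL':[(34,0)],'wellS':[(25,0)]}
def bbox(f,name,x,y,z0):
    a=np.linspace(0,2*np.pi,90); pts=[]
    for rr,z in P[name]:
        for q in a: pts.append(proj(f,[x+rr*np.cos(q),y+rr*np.sin(q),z0+z]))
    p=np.array(pts); return np.r_[p[:,0].min(),p[:,0].max(),p[:,1].min(),p[:,1].max()]
def fit(name,z0,obs,fs,x0=(500,0)):
    # obs list of [l,r,t,b] px in full image
    g=lambda p:np.concatenate([bbox(f,name,p[0],p[1],z0)-o for f,o in zip(fs,obs)])
    s=least_squares(g,x0); return s.x,g(s.x)
E
python3 - <<'E'
from fit import *
D=pickle.load(open('f0.pkl','rb'))
B={'tin':([321,418,278,419],[294,394,181,367]),'strainer':([249,339,193,281],[92,198,289,399]),
'cap':([179,241,422,498],[371,446,408,500]),'jigger':([87,150,243,339],[154,222,402,547]),
'wellL':([597,687,205,282],[178,268,108,159]),'wellS':([676,742,130,186],[107,173,62,99])}
for n,(a,b) in B.items():
    a=(np.array(a)+.5)/3.8-.5+np.array([180,180,170,170]); b=(np.array(b)+.5)/3.75-.5+np.array([230,230,145,145])
    z=24 if 'well' in n else 5
    for k in ((0,),(1,),(0,1)):
        x,res=fit(n,z,[[a,b][i] for i in k],[[D['scene'],D['side']][i] for i in k])
        print(n,k,x.round(1),res.round(1))
f=D['scene']
for u,v in((688,87),(790,147),(553,262)): print(ray(f,(u+.5)/3.8-.5+180,(v+.5)/3.8-.5+170,24).round(1))
E
```

```text
tin (0,) [ 601.5 -103.5] [ 0.  -0.  -0.1  0.1]
tin (1,) [ 600.3 -107.2] [-0.6  0.6 -0.7  0.6]
tin (0, 1) [ 601.2 -104.6] [-0.4 -0.4 -0.1  0.2 -0.6  0.7 -1.3 -0.2]
strainer (0,) [ 471.  -108.4] [ 0.2 -0.2  0.3 -0.3]
strainer (1,) [ 471.6 -111.5] [ 0.1 -0.1 -0.1  0.1]
strainer (0, 1) [ 471.5 -109.7] [-0.2 -0.5  0.6  0.  -0.  -0.3 -0.5 -0.4]
cap (0,) [ 609.5 -233.6] [-0.3  0.3  0.3 -0.3]
cap (1,) [ 609.4 -235.1] [-0.   0.   0.3 -0.2]
cap (0, 1) [ 609.6 -234.2] [-0.5  0.1  0.4 -0.2 -0.1 -0.  -0.  -0.5]
jigger (0,) [ 467.8 -247.5] [-0.1  0.1  0.3 -0.3]
jigger (1,) [ 467.6 -248.5] [ 0.4 -0.4  0.1 -0.1]
jigger (0, 1) [ 467.7 -247.9] [-0.3 -0.1  0.3 -0.3  0.4 -0.4 -0.1 -0.3]
wellL (0,) [587.2 132.1] [ 0.2 -0.2 -0.   0. ]
wellL (1,) [584.4 127.3] [ 0.  -0.   0.2 -0.2]
wellL (0, 1) [586.1 131. ] [-0.3 -0.6 -0.2 -0.1  0.3  0.2 -0.6 -1. ]
wellS (0,) [542.2 218.7] [ 0.4 -0.4  0.4 -0.3]
wellS (1,) [538.8 213.4] [ 0.3 -0.3  0.5 -0.4]
wellS (0, 1) [540.8 217.7] [-0.2 -0.9  0.1 -0.6  0.7 -0.  -0.3 -1.3]
[476.1 238.4  24. ]
[560.7 282.4  24. ]
[573.   62.3  24. ]
```

View pics/wrist0.png

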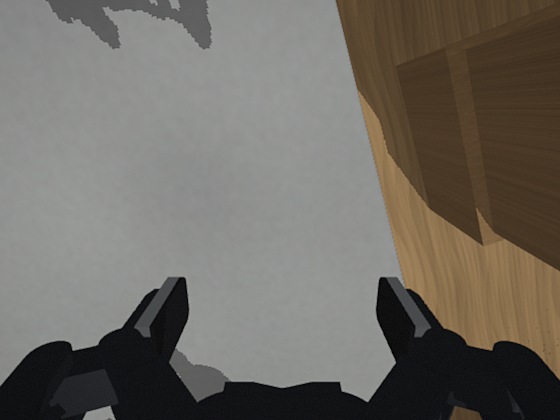

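Wrist view holds only table and fingers, nothing useful yet. The fits agree between cameras to a few mm, and the well spacing comes out at 97.6 mm against the given 97. I'll lift, square the tool to the world axes and go above the tin.

```bash
python3 -m inch '[[0,0,-0.03,0,0,-6.09,-1],[0,0,-0.03,0,0,-6.09,-1],[0,0,-0.03,0,0,-6.09,-1],[0,0,0,0,0,0,-1]]' 40 | tail -1
python3 -m inch '[[-0.0225,-0.0387,0,0,0,0,-1],[-0.0225,-0.0387,0,0,0,0,-1],[-0.0225,-0.0387,0,0,0,0,-1],[-0.0225,-0.0387,0,0,0,0,-1],[-0.0225,-0.0387,0,0,0,0,-1],[-0.0225,-0.0387,0,0,0,0,-1],[-0.0225,-0.0387,0,0,0,0,-1],[-0.0225,-0.0387,0,0,0,0,-1]]' | tail -1
python3 -m inch '[[-0.0225,-0.0387,0,0,0,0,-1],[-0.0225,-0.0387,0,0,0,0,-1],[-0.0225,-0.0387,0,0,0,0,-1],[-0.0225,-0.0387,0,0,0,0,-1],[-0.0225,-0.0387,0,0,0,0,-1],[-0.0225,-0.0387,0,0,0,0,-1],[-0.0225,-0.0387,0,0,0,0,-1],[-0.0225,-0.0387,0,0,0,0,-1]]'
python3 -m inch '[[-0.0225,-0.0387,0,0,0,0,-1],[-0.0225,-0.0387,0,0,0,0,-1],[0,0,0,0,0,0,-1],[0,0,0,0,0,0,-1]]'
python3 - <<'E'
from h import *
import pickle
s=r.sense(); print(s['eef_pos'],s['tcp_rot'],s['qpos'].round(2))
f=wristify(snap('wrist','w1'),s); pickle.dump(f,open('w1.pkl','wb'))
for n,p in dict(tin=(601.3,-104,117),strn=(471.3,-109.5,67)).items(): print(n,proj(f,p))
D=pickle.load(open('f0.pkl','rb'))['scene']
for n,u,v in(('bottle',425,193),('red1',213,211),('red2',167,254),('red3',243,200)): print(n,ray(D,u,v,0).round(0))
E
```

```text
grasp_force: 0.0
grasp_force: 0.0
clock: 2.15
eef_pos: [556.3, -27.5, 337.6]
tcp_rot: [3.141, -0.001, 3.14]
contact_force: [0.7, 0.0, 0.6]
opening: 0.995
grasp_force: 0.0
clock: 2.55
eef_pos: [600.6, -103.8, 337.0]
tcp_rot: [3.141, -0.002, 3.139]
contact_force: [-0.0, 0.4, -0.8]
opening: 1.003
grasp_force: 0.0
[ 600.6330848  -103.79175159  336.95806129] [ 3.14096692e+00 -2.04290260e-03  3.13908196e+00] [-0.17  0.26  1.56  0.    1.32 -1.74]
tin (np.float64(281.17011061462404), np.float64(186.61451552741255))
strn (np.float64(275.75649261456), np.float64(60.83929806721787))
bottle [551. 434.   0.]
red1 [ 331. -197.    0.]
red2 [ 414. -368.    0.]
red3 [332. -98.   0.]
```

View pics/w1.png

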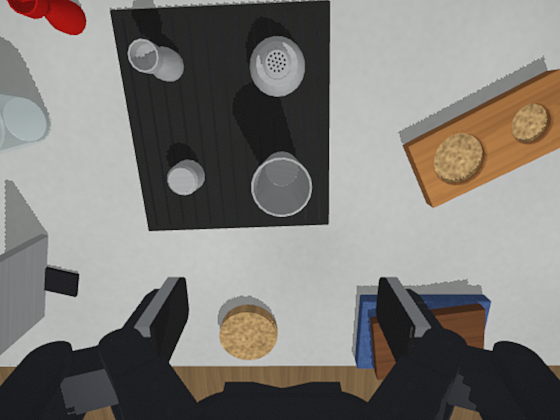

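Wrist view: tin rim centred at (281.5,185), strainer sieve (277,62), jigger rim (143,56), cap (185,177), large well (459,158), small well (531,123). I'll compare these with the fits.

```bash
python3 - <<'E'
from fit import *
f=pickle.load(open('w1.pkl','rb'))
print('tin',ray(f,281.5,185,117),'str',ray(f,277,62,67),'jig',ray(f,143,56,87))
print('wells',ray(f,459,158.5,24),ray(f,531,123,24))
print('cap',fit('cap',5,[np.array([167,205,159,195])],[f]))
E
```

```text
tin [ 599.52183331 -103.63728158  117.        ] str [ 472.47090633 -108.14053408   67.        ] jig [ 468.75001207 -247.27146145   87.        ]
wells [585.50324844 133.04057694  24.        ] [540.17118143 218.50619803  24.        ]
cap (array([ 609.97357363, -233.80032978]), array([-0.00280928,  0.00300193,  0.20168948, -0.20027204]))
```

```bash
python3 -m inch '[[0,0,0.04,0,0,0,-1],[0,0,0.04,0,0,0,-1],[0,0,0.04,0,0,0,-1],[0,0,0.04,0,0,0,-1],[0,0,0.04,0,0,0,-1],[0,0,0.03,0,0,0,-1],[0,0,0.024,0,0,0,-1],[0,0,0,0,0,0,-1]]' 40
python3 -m inch '[[0,0,0,0,0,0,1],[0,0,0,0,0,0,1],[0,0,0,0,0,0,1],[0,0,0,0,0,0,1],[0,0,0,0,0,0,1],[0,0,0,0,0,0,1]]' 40
```

```text
clock: 3.4
eef_pos: [598.0, -101.2, 81.3]
tcp_rot: [3.14, -0.006, -3.14]
contact_force: [0.4, -0.9, 0.3]
opening: 1.001
grasp_force: 0.0
clock: 4.0
eef_pos: [602.2, -103.1, 86.2]
tcp_rot: [-3.141, 0.003, 3.141]
contact_force: [-0.4, 0.9, 8.3]
opening: 0.748
grasp_force: 43.5
```

```bash
python3 -m inch '[[0,0,-0.015,0,0,0,1],[0,0,-0.04,0,0,0,1],[0,0,-0.045,0,0,0,1],[0,0,0,0,0,0,1]]' 40 
python3 -m inch '[[0.0025,0.0392,0,0,0,0,1],[0.0025,0.0392,0,0,0,0,1],[0.0025,0.0392,0,0,0,0,1],[0.0025,0.0392,0,0,0,0,1],[0.0025,0.0392,0,0,0,0,1],[0.0025,0.0392,0,0,0,0,1],[0,0,0,0,0,0,1],[0,0,0,0,0,0,1]]'
python3 - <<'E'
from h import *
import pickle
P=[]
for i in range(5): P.append(r.sense()['eef_pos']); f=eyes.grab_frame('scene')
print(np.mean(P,0))
a=f['img'][150:270,300:440]; g=eyes.grab_frame('side')
b=g['img'][90:210,220:360]
cv2.imwrite('pics/c3.png',cv2.resize(np.hstack([a,b]),None,fx=2.8,fy=2.8,interpolation=cv2.INTER_CUBIC))
pickle.dump((f,g),open('f1.pkl','wb'))
E
```

```text
clock: 4.4
eef_pos: [604.6, -103.8, 191.7]
tcp_rot: [-3.14, 0.011, 3.142]
contact_force: [1.0, -0.1, -1.7]
opening: 0.75
grasp_force: 44.6
clock: 5.2
eef_pos: [585.6, 132.7, 184.6]
tcp_rot: [-3.141, 0.0, -3.139]
contact_force: [0.9, -0.1, -0.6]
opening: 0.747
grasp_force: 44.9
[585.80762923 131.59321286 184.49236719]
```

View pics/c3.png

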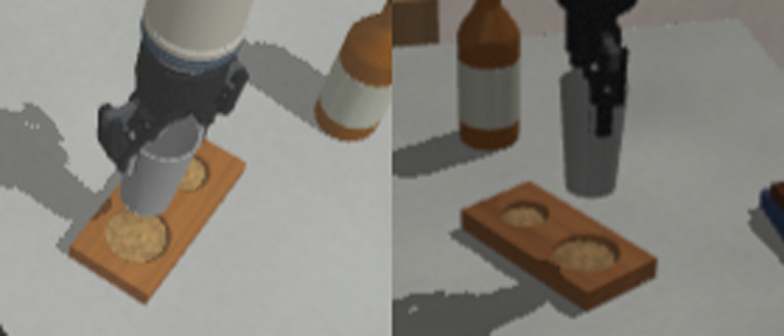

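The tin hangs upright over the large well (scene crop, foot bottom at (145,215)). Lowering, gently at the end.

```bash
python3 - <<'E'
from fit import *
f,g=pickle.load(open('f1.pkl','rb'))
a=bbox(f,'tin',585.8,131.8,105); b=bbox(g,'tin',585.8,131.8,105)
print('scene crop foot bottom/left-right',(a[3]-150)*2.8,(a[:2]-300)*2.8,'side',392+(b[:2]-220)*2.8,(b[3]-90)*2.8)
E
python3 -m inch '[[0,0,0.03,0,0,0,1],[0,0,0.025,0,0,0,1],[0,0,0.015,0,0,0,1],[0,0,0.008,0,0,0,1],[0,0,0.004,0,0,0,1],[0,0,0,0,0,0,1],[0,0,0,0,0,0,1]]'
```

```text
scene crop foot bottom/left-right 214.6129521752191 [120.7535111  200.68822731] side [557.29610944 627.96384035] 194.01899192984587
clock: 6.2
eef_pos: [586.6, 132.2, 103.1]
tcp_rot: [3.141, 0.001, -3.142]
contact_force: [-0.1, -0.1, -1.7]
opening: 0.75
grasp_force: 44.9
```

```bash
python3 -m inch '[[0,0,0.002,0,0,0,1],[0,0,0.002,0,0,0,1],[0,0,0,0,0,0,1]]'; python3 -m inch '[[0,0,0.001,0,0,0,1],[0,0,0.001,0,0,0,1],[0,0,0,0,0,0,1]]' | grep -E 'force|eef';python3 -m inch '[[0,0,0.001,0,0,0,1],[0,0,0,0,0,0,1]]' | grep -E 'force|eef';
```

```text
clock: 6.5
eef_pos: [585.9, 132.2, 98.3]
tcp_rot: [-3.142, 0.0, -3.141]
contact_force: [-0.4, -0.8, -0.5]
opening: 0.747
grasp_force: 44.9
eef_pos: [586.7, 132.2, 97.3]
contact_force: [-2.0, -1.4, 6.8]
grasp_force: 44.7
eef_pos: [587.4, 132.2, 97.2]
contact_force: [-2.8, -1.7, 15.1]
grasp_force: 44.6
```

```bash
python3 -m inch '[[0,0,-0.001,0,0,0,0.3],[0,0,0,0,0,0,-0.5],[0,0,0,0,0,0,-1],[0,0,0,0,0,0,-1],[0,0,0,0,0,0,-1]]'
python3 -m inch '[[0,0,-0.01,0,0,0,-1],[0,0,-0.03,0,0,0,-1],[0,0,-0.045,0,0,0,-1],[0,0,-0.045,0,0,0,-1],[0,0,-0.045,0,0,0,-1],[0,0,-0.03,0,0,0,-1],[0,0,0,0,0,0,-1],[0,0,0,0,0,0,-1]]'
python3 - <<'E'
from h import *
import pickle
s=r.sense(); f=wristify(snap('wrist','w2'),s); pickle.dump(f,open('w2.pkl','wb'));print(s['eef_pos'],proj(f,[586,132,128]))
E
python3 -m inch '[[0.019,-0.0401,0,0,0,0,-1],[0.019,-0.0401,0,0,0,0,-1],[0.019,-0.0401,0,0,0,0,-1],[0.019,-0.0401,0,0,0,0,-1],[0.019,-0.0401,0,0,0,0,-1],[0.019,-0.0401,0,0,0,0,-1],[0,0,0,0,0,0,-1],[0,0,0,0,0,0,-1]]'
python3 - <<'E'
from h import *
import pickle
s=r.sense(); f=wristify(snap('wrist','w3'),s); pickle.dump(f,open('w3.pkl','wb'));print(s['eef_pos'],s['tcp_rot'],proj(f,[471.8,-108.8,67]))
a=cv2.imread('pics/w2.png')[:300];b=cv2.imread('pics/w3.png')[:300]
cv2.imwrite('pics/c4.png',np.vstack([a,b]))
E
```

```text
clock: 7.5
eef_pos: [585.8, 132.1, 96.0]
tcp_rot: [-3.142, -0.0, -3.142]
contact_force: [0.3, 1.4, 0.3]
opening: 1.001
grasp_force: 0.0
clock: 8.3
eef_pos: [586.0, 132.2, 302.2]
tcp_rot: [3.141, 0.002, -3.141]
contact_force: [-0.5, 0.0, -0.2]
opening: 0.999
grasp_force: 0.0
[585.97496358 132.17007711 302.20926826] (np.float64(281.17698492591313), np.float64(196.34839604184214))
clock: 9.15
eef_pos: [471.0, -109.1, 300.1]
tcp_rot: [3.141, -0.002, 3.139]
contact_force: [0.3, 0.9, -0.4]
opening: 1.002
grasp_force: 0.0
[ 470.96227815 -109.05300367  300.07123454] [ 3.14077970e+00 -2.16372374e-03  3.13909418e+00] (np.float64(281.56251313153683), np.float64(184.10792470197083))
```

View pics/c4.png

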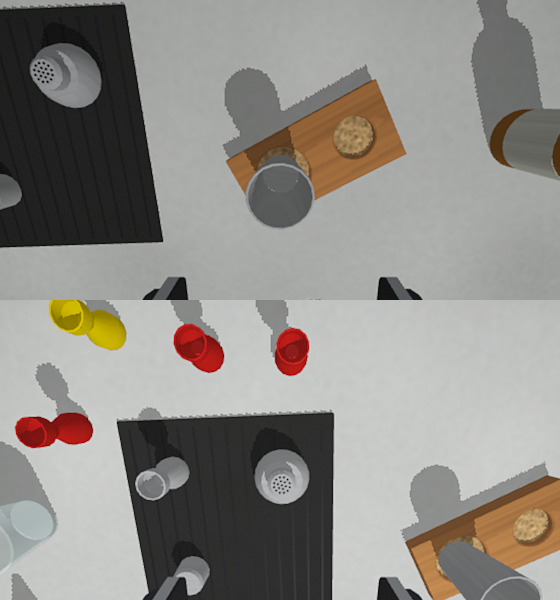

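Top view: tin stands in the large well, its rim centred at (280,194), about 2 mm nearer the base than predicted. Lower view: strainer sieve at (282,185), within 1 px of prediction. Now grasping the strainer neck.

```bash
python3 -m inch '[[-0.001,0,0.04,0,0,0,-1],[0,0,0.045,0,0,0,-1],[0,0,0.045,0,0,0,-1],[0,0,0.045,0,0,0,-1],[0,0,0.035,0,0,0,-1],[0,0,0.023,0,0,0,-1],[0,0,0,0,0,0,-1],[0,0,0,0,0,0,-1]]' 40
python3 -m inch '[[0,0,0,0,0,0,1],[0,0,0,0,0,0,1],[0,0,0,0,0,0,1],[0,0,0,0,0,0,1],[0,0,0,0,0,0,1],[0,0,0,0,0,0,1],[0,0,0,0,0,0,1],[0,0,0,0,0,0,1]]' 40
python3 - <<'E'
from h import *
a=eyes.grab_frame('scene')['img'][170:270,190:330]; b=eyes.grab_frame('side')['img'][170:270,200:340]
cv2.imwrite('pics/c5.png',cv2.resize(np.hstack([a,b]),None,fx=2.8,fy=2.8,interpolation=cv2.INTER_CUBIC))
E
```

```text
clock: 10.0
eef_pos: [473.1, -107.5, 68.1]
tcp_rot: [3.141, -0.001, -3.14]
contact_force: [0.5, -0.7, 0.9]
opening: 1.001
grasp_force: 0.0
clock: 10.8
eef_pos: [473.6, -108.7, 69.2]
tcp_rot: [-3.141, 0.002, 3.141]
contact_force: [-1.8, 0.1, 7.2]
opening: 0.366
grasp_force: 39.0
```

View pics/c5.png

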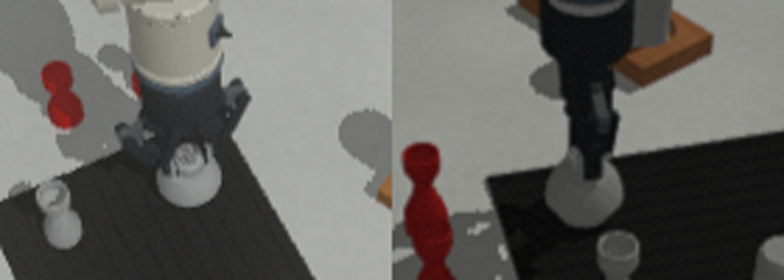

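```bash
python3 -m inch '[[0,0,-0.01,0,0,0,1],[0,0,-0.035,0,0,0,1],[0,0,-0.045,0,0,0,1],[0,0,-0.045,0,0,0,1],[0,0,-0.035,0,0,0,1],[0,0,0,0,0,0,1]]' 40 
python3 -m inch '[[-0.0186,0.04,0,0,0,0,1],[-0.0186,0.04,0,0,0,0,1],[-0.0186,0.04,0,0,0,0,1],[-0.0186,0.04,0,0,0,0,1],[-0.0186,0.04,0,0,0,0,1],[-0.0186,0.04,0,0,0,0,1],[0,0,0,0,0,0,1],[0,0,0,0,0,0,1]]'
python3 - <<'E'
from h import *
import pickle
s=r.sense(); w=wristify(snap('wrist','w4'),s)
f=eyes.grab_frame('scene');g=eyes.grab_frame('side');P=[s['eef_pos'],r.sense()['eef_pos']]
print(P); pickle.dump((f,g,w),open('f2.pkl','wb'))
a=f['img'][130:270,290:420]; b=g['img'][70:210,230:360]
cv2.imwrite('pics/c6.png',cv2.resize(np.hstack([a,b]),None,fx=3,fy=3,interpolation=cv2.INTER_CUBIC))
E
```

```text
clock: 11.5
eef_pos: [475.5, -109.1, 243.9]
tcp_rot: [-3.14, 0.009, 3.142]
contact_force: [0.8, -0.3, -1.7]
opening: 0.363
grasp_force: 40.0
clock: 12.3
eef_pos: [583.9, 132.2, 237.3]
tcp_rot: [-3.141, -0.002, -3.14]
contact_force: [0.0, 0.0, -0.9]
opening: 0.362
grasp_force: 40.1
[array([583.88381897, 132.15574538, 237.29918136]), array([583.71590284, 130.43722769, 237.89507707])]
```

View pics/c6.png

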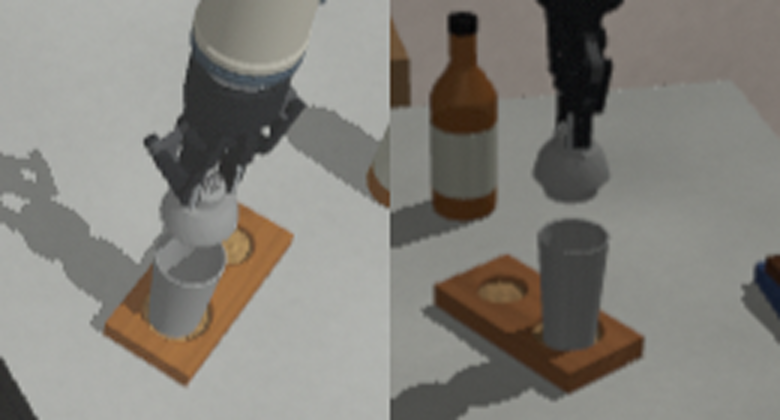

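```bash
python3 - <<'E'
from fit import *
f,g,w=pickle.load(open('f2.pkl','rb'))
A=lambda l,r,b:(np.array([l,r,b])+.5)/3-.5+np.array([290,290,130])
B=lambda l,r,b:(np.array([l-390,r-390,b])+.5)/3-.5+np.array([230,230,70])
def go(n,z0,a,b):
    for z in z0:
        h=lambda p:np.r_[bbox(f,n,*p,z)[[0,1,3]]-a,bbox(g,n,*p,z)[[0,1,3]]-b]
        s=least_squares(h,(585,131)); print(n,z,s.x.round(1),s.fun.round(1))
go('tin',[16],A(154,225,339),B(537,608,348))
go('strainer',[172,175,178],A(162,238,246),B(534,609,202))
E
```

```text
tin 16 [586.5 132.7] [-1.3  1.4 -0.5 -0.1  0.4  0.6]
strainer 172 [582.2 132.4] [-0.5  0.7  0.5 -0.6  0.1  0.2]
strainer 175 [582.4 131.1] [-0.8  0.5  0.1 -0.4  0.4 -0.6]
strainer 178 [582.6 129.8] [-1.   0.3 -0.3 -0.2  0.6 -1.4]
```

Strainer hangs straight over the tin; comparing both views, the strainer sits about 2 to 4 mm low in X relative to the tin. Correcting by +2 in X and +1 in Y, then lowering and watching the force.

```bash
python3 -m inch '[[-0.002,0.001,0.02,0,0,0,1],[0,0,0.02,0,0,0,1],[0,0,0.005,0,0,0,1],[0,0,0.004,0,0,0,1],[0,0,0.004,0,0,0,1],[0,0,0,0,0,0,1],[0,0,0,0,0,0,1]]' | grep -E 'eef|force|open'
python3 -m inch '[[0,0,0.002,0,0,0,1],[0,0,0.002,0,0,0,1],[0,0,0,0,0,0,1],[0,0,0,0,0,0,1]]' | grep -E 'eef|force|open'
python3 -c "
from h import *
g=eyes.grab_frame('side');f=eyes.grab_frame('scene')
a=f['img'][160:260,310:390]; b=g['img'][100:200,260:340]
cv2.imwrite('pics/c7.png',cv2.resize(np.hstack([a,b]),None,fx=5,fy=5,interpolation=cv2.INTER_CUBIC))
"
```

```text
eef_pos: [586.8, 132.5, 185.9]
contact_force: [-0.4, 0.2, 0.1]
opening: 0.362
grasp_force: 40.1
eef_pos: [586.5, 132.6, 181.2]
contact_force: [0.5, -1.0, -0.7]
opening: 0.361
grasp_force: 40.1
```

View pics/c7.png

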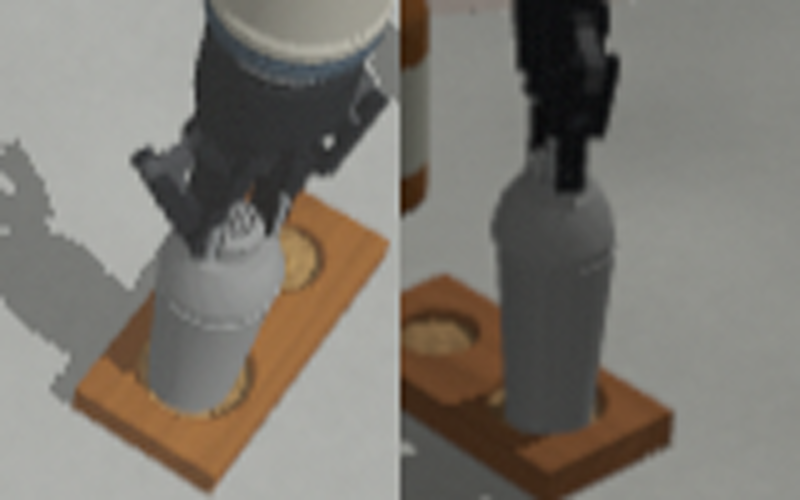

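The plug is in the mouth with almost no force, the flange (side crop 491 to 614) centred over the rim. Continuing down until it seats.

```bash
python3 -m inch '[[0,0,0.002,0,0,0,1],[0,0,0.002,0,0,0,1],[0,0,0,0,0,0,1]]' | grep -E 'eef|contact'
python3 -m inch '[[0,0,0.001,0,0,0,1],[0,0,0.001,0,0,0,1],[0,0,0,0,0,0,1]]' | grep -E 'eef|contact'
python3 -m inch '[[0,0,0.001,0,0,0,1],[0,0,0,0,0,0,1]]' | grep -E 'eef|contact'
```

```text
eef_pos: [586.4, 132.5, 176.9]
contact_force: [-0.3, -0.7, -0.7]
eef_pos: [587.4, 132.9, 176.4]
contact_force: [-1.2, 0.3, 6.8]
eef_pos: [587.9, 133.0, 176.3]
contact_force: [-1.2, 0.0, 14.1]
```

```bash
python3 -m inch '[[0,0,-0.001,0,0,0,0],[0,0,0,0,0,0,-0.5],[0,0,0,0,0,0,-1],[0,0,0,0,0,0,-1],[0,0,0,0,0,0,-1],[0,0,0,0,0,0,-1]]'| grep -E 'eef|contact|open'
python3 -m inch '[[0,0,-0.01,0,0,0,-1],[0,0,-0.03,0,0,0,-1],[0,0,-0.045,0,0,0,-1],[0,0,-0.04,0,0,0,-1],[0,0,0,0,0,0,-1],[0,0,0,0,0,0,-1],[0,0,0,0,0,0,-1]]'
python3 - <<'E'
from h import *
import pickle
s=r.sense(); f=wristify(snap('wrist','w5'),s); pickle.dump(f,open('w5.pkl','wb'));print(s['eef_pos'],proj(f,[586,132,174]),proj(f,[586,132,128]))
E
python3 -m inch '[[-0.0026,-0.0407,0,0,0,0,-1],[-0.0026,-0.0407,0,0,0,0,-1],[-0.0026,-0.0407,0,0,0,0,-1],[-0.0026,-0.0407,0,0,0,0,-1],[-0.0026,-0.0407,0,0,0,0,-1],[-0.0026,-0.0407,0,0,0,0,-1],[-0.0026,-0.0407,0,0,0,0,-1],[-0.0026,-0.0407,0,0,0,0,-1]]' >/dev/null
python3 -m inch '[[-0.0026,-0.0407,0,0,0,0,-1],[0,0,0,0,0,0,-1],[0,0,0,0,0,0,-1]]'
python3 - <<'E'
from h import *
import pickle
s=r.sense(); f=wristify(snap('wrist','w6'),s); pickle.dump(f,open('w6.pkl','wb'));print(s['eef_pos'],s['tcp_rot'],proj(f,[609.8,-233.9,43]))
a=cv2.imread('pics/w5.png')[:300];b=cv2.imread('pics/w6.png')[:300]
cv2.imwrite('pics/c8.png',np.vstack([a,b]))
E
```

```text
eef_pos: [586.5, 132.5, 175.1]
contact_force: [0.0, 0.1, -0.6]
opening: 1.001
clock: 15.75
eef_pos: [585.9, 132.4, 299.5]
tcp_rot: [-3.141, -0.001, -3.141]
contact_force: [-0.2, -0.4, 0.5]
opening: 0.999
grasp_force: 0.0
[585.86837147 132.41517883 299.47086279] (np.float64(280.8780286635417), np.float64(212.67470906345153)) (np.float64(281.04153429657003), np.float64(197.74683581973352))
clock: 16.9
eef_pos: [609.2, -234.3, 298.6]
tcp_rot: [3.14, -0.003, 3.14]
contact_force: [-1.1, -0.2, -0.0]
opening: 0.997
grasp_force: 0.0
[ 609.20245913 -234.26350187  298.5831715 ] [ 3.14024901e+00 -2.52848342e-03  3.13967410e+00] (np.float64(281.5439926852769), np.float64(179.77997011203553))
```

View pics/c8.png

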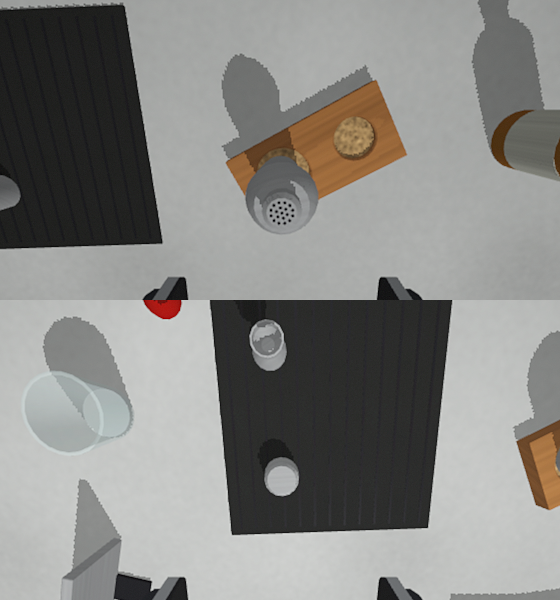

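Upper view: the strainer is home, sieve at (281,212) as predicted. Lower view: cap at about (282,475). I'll measure it by image code, because the prediction is a few px off.

```bash
python3 - <<'E'
from fit import *
f=pickle.load(open('w6.pkl','rb'))
im=cv2.imread('pics/w6.png')[140:210,250:315]
g=cv2.cvtColor(im,cv2.COLOR_BGR2GRAY); m=(g>90).astype(np.uint8)
n,l,st,c=cv2.connectedComponentsWithStats(m)
for s in st[1:]:
    if s[4]>200:
        bb=np.array([250+s[0],250+s[0]+s[2],140+s[1],140+s[1]+s[3]])-.5; print(bb,fit('cap',5,[bb],[f]),bbox(f,'cap',609.8,-233.9,5))
        m2=(g>0.5*(np.percentile(g[m>0],90)+np.percentile(g[m>0],20)));ys,xs=np.nonzero(m2);print(xs.mean()+250,ys.mean()+140)
E
```

```text
[263.5 298.5 156.5 195.5] (array([ 609.75104588, -234.54877898]), array([ 0.37530178, -0.37582753,  0.01249314, -0.02514717])) [264.41874565 298.66559191 156.54970088 195.51223173]
281.7523939808482 180.48016415868673
```

```bash
python3 -m inch '[[0,0,0.045,0,0,0,-1],[0,0,0.045,0,0,0,-1],[0,0,0.045,0,0,0,-1],[0,0,0.045,0,0,0,-1],[0,0,0.04,0,0,0,-1],[0,0,0.03,0,0,0,-1],[0,0,0.018,0,0,0,-1],[0,0,0,0,0,0,-1]]' 40 | grep -E 'eef|contact'
python3 -m inch '[[0,0,0,0,0,0,-1],[0,0,0,0,0,0,1],[0,0,0,0,0,0,1],[0,0,0,0,0,0,1],[0,0,0,0,0,0,1],[0,0,0,0,0,0,1],[0,0,0,0,0,0,1],[0,0,0,0,0,0,1]]' 40
python3 -m inch '[[0,0,-0.01,0,0,0,1],[0,0,-0.035,0,0,0,1],[0,0,-0.045,0,0,0,1],[0,0,-0.045,0,0,0,1],[0,0,-0.035,0,0,0,1],[0,0,-0.02,0,0,0,1],[0,0,0,0,0,0,1]]' 40 | grep -E 'eef|grasp|open'
python3 -m inch '[[0.0027,0.0407,0,0,0,0,1],[0.0027,0.0407,0,0,0,0,1],[0.0027,0.0407,0,0,0,0,1],[0.0027,0.0407,0,0,0,0,1],[0.0027,0.0407,0,0,0,0,1],[0.0027,0.0407,0,0,0,0,1],[0.0027,0.0407,0,0,0,0,1],[0.0027,0.0407,0,0,0,0,1]]' |grep eef
python3 -m inch '[[0.0027,0.0407,0,0,0,0,1],[0,0,0,0,0,0,1],[0,0,0,0,0,0,1]]'
python3 - <<'E'
from h import *
import pickle
f=eyes.grab_frame('scene');g=eyes.grab_frame('side')
pickle.dump((f,g),open('f3.pkl','wb'))
a=f['img'][130:240,310:400]; b=g['img'][70:180,250:340]
cv2.imwrite('pics/c9.png',cv2.resize(np.hstack([a,b]),None,fx=4.4,fy=4.4,interpolation=cv2.INTER_CUBIC))
E
```

```text
eef_pos: [607.8, -231.3, 29.2]
contact_force: [0.6, -0.2, 0.2]
clock: 18.55
eef_pos: [610.6, -233.9, 33.8]
tcp_rot: [-3.141, 0.002, 3.141]
contact_force: [-1.8, 1.7, 8.5]
opening: 0.471
grasp_force: 39.6
eef_pos: [611.7, -234.5, 226.9]
opening: 0.472
grasp_force: 40.6
eef_pos: [587.3, 93.3, 221.3]
clock: 20.35
eef_pos: [584.9, 133.1, 221.4]
tcp_rot: [-3.141, -0.001, -3.139]
contact_force: [-0.5, -0.4, -0.2]
opening: 0.468
grasp_force: 40.6
```

View pics/c9.png

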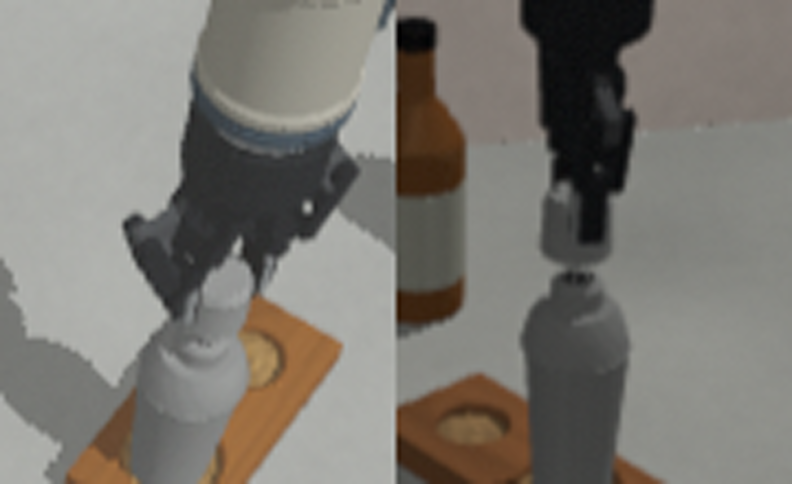

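```bash
python3 - <<'E'
from fit import *
f,g=pickle.load(open('f3.pkl','rb'))
A=lambda v:(np.array(v)+.5)/4.4-.5+310
B=lambda v:(np.array(v)-396+.5)/4.4-.5+250
def go(n,z,a,b):
    h=lambda p:np.r_[bbox(f,n,*p,z)[[0,1]]-A(a),bbox(g,n,*p,z)[[0,1]]-B(b)]
    s=least_squares(h,(585,131)); print(n,z,s.x.round(1),s.fun.round(1))
go('cap',195,(185,252),(540,612))
go('strainer',112,(133,250),(521,630))
E
```

```text
cap 195 [584.6 136. ] [-1.8  1.8 -0.1  0.1]
strainer 112 [585.3 130.8] [ 0.6 -0.6 -0.1  0.1]
```

X agrees to 0.7 mm; the scene's left cap edge is hidden by a finger, but the jaws centre both pieces on the same Y. Lowering the cap.

```bash
python3 -m inch '[[0,0,0.012,0,0,0,1],[0,0,0.006,0,0,0,1],[0,0,0.004,0,0,0,1],[0,0,0.004,0,0,0,1],[0,0,0,0,0,0,1],[0,0,0,0,0,0,1]]' | grep -E 'eef|contact'
python3 -m inch '[[0,0,0.004,0,0,0,1],[0,0,0.003,0,0,0,1],[0,0,0,0,0,0,1],[0,0,0,0,0,0,1]]' | grep -E 'eef|contact'
```

```text
eef_pos: [585.7, 132.5, 196.3]
contact_force: [-0.3, 0.2, -0.7]
eef_pos: [585.5, 132.6, 189.2]
contact_force: [-1.1, -0.1, -0.3]
```

```bash
python3 -m inch '[[0,0,0.002,0,0,0,1],[0,0,0.002,0,0,0,1],[0,0,0,0,0,0,1]]' | grep -E 'eef|contact'
python3 -m inch '[[0,0,0.001,0,0,0,1],[0,0,0.001,0,0,0,1],[0,0,0,0,0,0,1]]' | grep -E 'eef|contact'
python3 -m inch '[[0,0,0.001,0,0,0,1],[0,0,0,0,0,0,1]]' | grep -E 'eef|contact'
```

```text
eef_pos: [585.7, 132.6, 185.2]
contact_force: [0.4, 0.3, 0.0]
eef_pos: [586.6, 132.8, 185.0]
contact_force: [-1.2, -1.3, 12.5]
eef_pos: [587.2, 132.9, 184.9]
contact_force: [-3.1, -1.6, 18.1]
```

```bash
python3 -m inch '[[0,0,-0.001,0,0,0,0.2],[0,0,0,0,0,0,-0.5],[0,0,0,0,0,0,-1],[0,0,0,0,0,0,-1],[0,0,0,0,0,0,-1],[0,0,0,0,0,0,-1]]'| grep -E 'eef|contact|open'
python3 -m inch '[[0,0,-0.01,0,0,0,-1],[0,0,-0.03,0,0,0,-1],[0,0,-0.04,0,0,0,-1],[0,0,-0.04,0,0,0,-1],[0,0,0,0,0,0,-1]]' | grep eef
python3 -m inch '[[0.013,-0.0422,0,0,0,0,-1],[0.013,-0.0422,0,0,0,0,-1],[0.013,-0.0422,0,0,0,0,-1],[0.013,-0.0422,0,0,0,0,-1],[0.013,-0.0422,0,0,0,0,-1],[0.013,-0.0422,0,0,0,0,-1],[0.013,-0.0422,0,0,0,0,-1],[0.013,-0.0422,0,0,0,0,-1]]' |grep eef
python3 -m inch '[[0.013,-0.0422,0,0,0,0,-1],[0,0,0,0,0,0,-1],[0,0,0,0,0,0,-1]]'
python3 - <<'E'
from fit import *
s=r.sense(); f=wristify(snap('wrist','w7'),s); print(s['eef_pos'],proj(f,[468.2,-247.6,87]),bbox(f,'jigger',468.2,-247.6,5))
im=f['img'][120:230,240:325]; g=cv2.cvtColor(im,cv2.COLOR_BGR2GRAY)
n,l,st,c=cv2.connectedComponentsWithStats((g>75).astype(np.uint8))
for q in st[1:]:
    if q[4]>200:
        bb=np.array([240+q[0],240+q[0]+q[2],120+q[1],120+q[1]+q[3]])-.5; print(bb,fit('jigger',5,[bb],[f]))
F=eyes.grab_frame('scene');G=eyes.grab_frame('side')
a=F['img'][130:240,310:400]; b=G['img'][70:180,250:340]
c=cv2.resize(np.hstack([a,b]),(560,342),interpolation=cv2.INTER_CUBIC)
cv2.imwrite('pics/c10.png',np.vstack([c,f['img'][:258]]))
E
```

```text
eef_pos: [585.5, 132.5, 183.0]
contact_force: [0.1, 0.6, 0.0]
opening: 0.998
eef_pos: [588.4, 133.2, 310.2]
eef_pos: [480.8, -206.6, 303.6]
clock: 24.45
eef_pos: [468.2, -248.0, 303.3]
tcp_rot: [3.141, -0.0, 3.139]
contact_force: [0.3, -0.3, 0.9]
opening: 0.999
grasp_force: 0.0
[ 468.15819138 -247.98193757  303.29584718] (np.float64(281.76398792729225), np.float64(186.42980326377506)) [266.60643103 296.92900641 157.37290549 200.8715483 ]
[266.5 297.5 157.5 201.5] (array([ 468.6652695 , -247.31086607]), array([ 0.34399115, -0.34437414,  0.23534944, -0.21546101]))
```

View pics/c10.png

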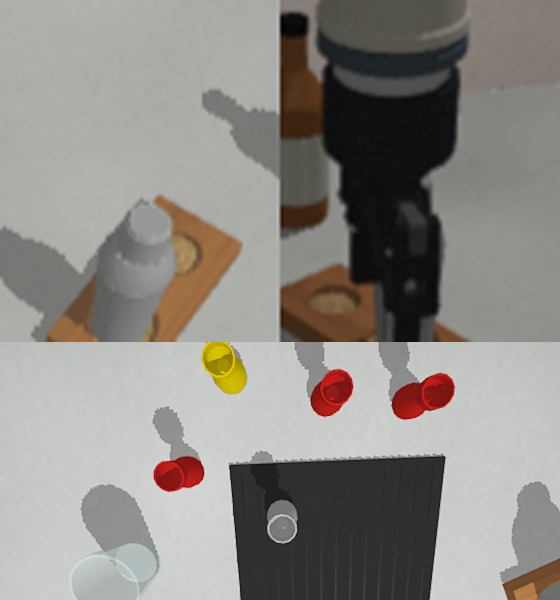

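Scene crop: the cap sits on the strainer's ledge. The wrist view shows the jigger centred below the jaws, fitted at (468.7,-247.3). Grasping it by its straight upper cup.

```bash
python3 -m inch '[[0,0,0.04,0,0,0,-1],[0,0,0.045,0,0,0,-1],[0,0,0.045,0,0,0,-1],[0,0,0.045,0,0,0,-1],[0,0,0.03,0,0,0,-1],[0,0,0.021,0,0,0,-1],[0,0,0,0,0,0,-1],[0,0,0,0,0,0,-1]]' 40 | grep -E 'eef|contact'
python3 -m inch '[[0,0,0,0,0,0,1],[0,0,0,0,0,0,1],[0,0,0,0,0,0,1],[0,0,0,0,0,0,1],[0,0,0,0,0,0,1],[0,0,0,0,0,0,1],[0,0,0,0,0,0,1],[0,0,0,0,0,0,1]]' 40 | grep -E 'eef|force|open'
python3 -m inch '[[0,0,-0.01,0,0,0,1],[0,0,-0.03,0,0,0,1],[0,0,-0.03,0,0,0,1],[0,0.02,0,0,0,0,1],[0,0.0425,0,0,0,0,1],[0,0.0425,0,0,0,0,1],[0,0.0425,0,0,0,0,1],[0,0.0425,0,0,0,0,1]]' | grep -E 'eef|grasp|open'
python3 -m inch '[[0,0.0425,0,0,0,0,1],[0,0.0425,0,0,0,0,1],[0,0.0425,0,0,0,0,1],[0,0.0425,0,0,0,0,1],[0,0.0425,0,0,0,0,1],[0,0.0425,0,0,0,0,1],[0,0.0203,0,0,0,0,1],[0,0,0,0,0,0,1]]' | grep -E 'eef|grasp|open'
python3 -m inch '[[0,0,0,0,0,7.8,1],[0,0,0,0,0,7.8,1],[0,0,0,0,0,7.8,1],[0,0,0,0,0,7.8,1],[0,0,0,0,0,7.8,1],[0,0,0,0,0,7.8,1],[0,0,0,0,0,7.8,1],[0,0,0,0,0,7.8,1]]' | grep -E 'eef|rot|grasp'
python3 -m inch '[[0,0,0,0,0,0,1],[0,0,0,0,0,0,1]]'
python3 - <<'E'
from fit import *
f=pickle.load(open('w5.pkl','rb')); print(ray(f,354.5,136.5,24))
P=[]
for i in range(4): s=r.sense();P.append(s['eef_pos']);eyes.grab_frame('side')
p=np.mean(P,0); R=Ro.from_euler('xyz',s['tcp_rot']).as_matrix(); print(p, R.T@(np.array([541,218.2,p[2]])-p))
E
```

```text
eef_pos: [469.2, -246.5, 77.6]
contact_force: [0.1, 0.2, 1.2]
eef_pos: [469.3, -247.7, 78.2]
contact_force: [-0.9, 0.6, 8.4]
opening: 0.35
grasp_force: 39.0
eef_pos: [468.4, -55.8, 148.0]
opening: 0.354
grasp_force: 39.8
eef_pos: [468.7, 220.5, 147.9]
opening: 0.351
grasp_force: 39.9
eef_pos: [468.5, 216.8, 147.6]
tcp_rot: [-3.141, 0.0, 2.046]
grasp_force: 39.9
clock: 28.8
eef_pos: [468.6, 217.3, 147.5]
tcp_rot: [-3.142, 0.0, 2.056]
contact_force: [-0.7, 0.3, -1.2]
opening: 0.351
grasp_force: 39.9
[538.50079547 219.49407633  24.        ]
[468.61643147 217.50998336 147.45242551] [-3.30637545e+01  6.43944505e+01  6.21112478e-04]
```

No pictures left to view, so I rely on the numbers from here: contact should come at TCP z of about 88 (on the rim it would come at about 96).

```bash
python3 -m inch '[[-0.011,0.0214,0,0,0,0,1],[-0.011,0.0214,0,0,0,0,1],[-0.011,0.0214,0,0,0,0,1],[0,0,0.02,0,0,0,1],[0,0,0.015,0,0,0,1],[0,0,0.008,0,0,0,1],[0,0,0,0,0,0,1],[0,0,0,0,0,0,1]]' | grep -E 'eef|contact|grasp'
python3 - <<'E'
from fit import *
# check: jigger's big cup vs small well, side view, by difference with the first picture
D=pickle.load(open('f0.pkl','rb'))
for n in('scene','side'):
    f=eyes.grab_frame(n); d=np.abs(f['img'].astype(int)-cv2.imread(f'pics/{n}0.png')).max(2)
    u,v=proj(f,[540.7,218.2,45]); v=int(round(v)); row=np.nonzero(d[v,int(u)-25:int(u)+26]>25)[0]+int(u)-25
    e=[proj(f,[540.7+19*np.cos(q),218.2+19*np.sin(q),45])[0] for q in np.linspace(0,6.28,60)]
    print(n,v,row,'expect',min(e),max(e))
E
```

```text
eef_pos: [540.5, 218.6, 104.4]
contact_force: [0.4, 0.7, -1.5]
grasp_force: 39.9
scene 207 [349 350 351 352 353 354 355 356 357 358 359 360 361 362 363 364 365 366
 367 368 369 370 371 372 373] expect 360.6056630322578 373.4443251865384
side 159 [261 262 263 264 265 266 267 268 269 270 271 272 273 280 281 282 283 284
 285 286 287 288 289 290 291 292] expect 260.851248794453 273.7700228436262
```

The jigger edges match what is expected for a centred piece. Lowering it.

```bash
python3 -m inch '[[0,0,0.005,0,0,0,1],[0,0,0.004,0,0,0,1],[0,0,0.003,0,0,0,1],[0,0,0.002,0,0,0,1],[0,0,0,0,0,0,1],[0,0,0,0,0,0,1]]' | grep -E 'eef|contact'
python3 -m inch '[[0,0,0.001,0,0,0,1],[0,0,0.001,0,0,0,1],[0,0,0,0,0,0,1]]' | grep -E 'eef|contact'
python3 -m inch '[[0,0,0.001,0,0,0,1],[0,0,0,0,0,0,1]]' | grep -E 'eef|contact'
```

```text
eef_pos: [540.8, 218.5, 90.2]
contact_force: [0.1, -1.2, -1.0]
eef_pos: [541.2, 218.7, 89.3]
contact_force: [-2.4, -1.1, 10.1]
eef_pos: [541.4, 218.7, 89.3]
contact_force: [-5.1, -3.1, 18.5]
```

```bash
python3 -m inch '[[0,0,-0.001,0,0,0,0.2],[0,0,0,0,0,0,-0.5],[0,0,0,0,0,0,-1],[0,0,0,0,0,0,-1],[0,0,0,0,0,0,-1],[0,0,0,0,0,0,-1]]'| grep -E 'eef|contact|open'
python3 -m inch '[[0,0,-0.01,0,0,0,-1],[0,0,-0.03,0,0,0,-1],[0,0,-0.045,0,0,0,-1],[0,0,-0.045,0,0,0,-1],[0,0,-0.045,0,0,0,-1],[0,0,-0.04,0,0,0,-1],[0.03,0,0,0,0,0,-1],[0.04,0,0,0,0,0,-1]]' | grep -E 'eef|contact'
python3 -m inch '[[0.04,0,0,0,0,0,-1],[0.04,0,0,0,0,0,-1],[0,0,0,0,0,0,-1],[0,0,0,0,0,0,-1]]' | grep -E 'clock|eef|contact'
python3 - <<'E'
from fit import *
H=lambda f,n,x,y,z0:cv2.convexHull(np.array([proj(f,[x+a*np.cos(q),y+a*np.sin(q),z0+z]) for a,z in P[n] for q in np.linspace(0,6.28,60)],np.float32)).astype(np.int32)
for n in('scene','side'):
    f=eyes.grab_frame(n); o=cv2.imread(f'pics/{n}0.png'); d=(np.abs(f['img'].astype(int)-o).max(2)>25).astype(np.uint8)
    for k,x,y,z in(('tin',585,132,16),('strainer',585.4,132.2,112),('cap',585.5,132.3,156),('jigger',541,218.3,16)):
        m=np.zeros(d.shape,np.uint8);cv2.fillPoly(m,[H(f,k,x,y,z)],1)
        hsv=cv2.cvtColor(f['img'],cv2.COLOR_BGR2HSV); grey=(hsv[...,1]<45)
        ring=cv2.dilate(m,np.ones((7,7)))-cv2.dilate(m,np.ones((3,3)))
        print(n,k,'grey&changed inside',round((d*grey)[m>0].mean(),2),'ring',round((d*grey)[ring>0].mean(),2))
    for k,p,rad,h in(('bottle',(551,434),36,220),('glass',None,0,0)):
        if p:
            u,v=proj(f,[*p,100]);print(n,k,'changed',d[int(v)-25:int(v)+25,int(u)-15:int(u)+15].mean().round(3))
    b=dict(scene=(275,315,125,165),side=(310,365,318,362))[n]; print(n,'glass changed',d[b[0]:b[1],b[2]:b[3]].mean().round(3))
E
```

```text
eef_pos: [540.7, 218.5, 88.1]
contact_force: [-0.3, -0.3, -0.4]
opening: 1.001
eef_pos: [509.2, 280.5, 306.1]
contact_force: [0.5, 0.1, -0.0]
clock: 32.8
eef_pos: [470.8, 352.0, 303.8]
contact_force: [0.1, -0.3, -0.2]
scene tin grey&changed inside 0.9 ring 0.27
scene strainer grey&changed inside 0.87 ring 0.61
scene cap grey&changed inside 0.86 ring 0.65
scene jigger grey&changed inside 0.88 ring 0.35
scene bottle changed 0.0
scene glass changed 0.0
side tin grey&changed inside 0.93 ring 0.15
side strainer grey&changed inside 0.96 ring 0.35
side cap grey&changed inside 0.71 ring 0.31
side jigger grey&changed inside 0.64 ring 0.0
side bottle changed 0.0
side glass changed 0.0
```

```bash
python3 -c "
from rig import r
print(r.sign_off())"
```

```text
the job is handed in; nothing more can be done
None
```

The job is handed in at about 33 s on the robot's clock: tin in the larger well, strainer plugged home, cap over its neck, jigger big cup down in the smaller well, bottle and glass unmoved. I had no pictures left for the jigger, so its placing was checked by contact height and image code, not by eye.

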